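# Stow the low tester tray under the display shelf

### The job

Tidy the cosmetics counter: take the low tray of squat cream pots by its upright handle and slide it straight in under the small white display shelf, until the whole box of the tray is under the board and only its handle is left sticking out in front. Do not bump the tray or its pots against the shelf, and leave the other tray, with the tall bottles, where it is. Let go of the tray when it is in place.

Things in the scene. Friction and masses are not known exactly. Their poses are not given: they have to be found in the camera images.
- low_tray: Loose tray to stow, under 0.5 kg: black open box 110 long (x) x 100 wide (y) x 28 high, nine squat cream pots fixed in it, tops 43 above the counter. A flat tongue, 30 wide, 6 thick, runs along the counter towards -x to the upright handle. Origin: centre of the box's underside (the box spans 55 either way in x). x points from handle to box, y left, z up. It slides easily.
- low_tray_handle (a point): Point in the low tray's handle, 130 from the tray's origin towards -x, 40 above the counter. The handle is an upright black block 30 long (x) x 12 thick (y), from the tongue (6 high) up to 56 above the counter; its middle is 75 in front of the box's near wall, with nothing on either side. Pinch it across its thickness (y) from above.
- tall_tray: The other loose tray, to be left alone: same box, tongue and handle, but with nine tall amber bottles with black caps, tops 100 above the counter. Origin and axes as for the low tray. The two trays stand at the left and right of the counter, either way round, nearer the robot than the shelf.
- shelf: Fixed white shelf: board 190 deep (x) x 204 wide (y) x 15 thick, underside 65, top 80 above the counter, on two full-depth end panels 12 thick; the bay below is 180 wide, open in front and behind. Origin: on the counter below the middle of the board's front edge; x points into the bay, away from the robot, y along the edge, z up. Two jars on it, 80 or more behind the edge, reach 140 high.
Things that resemble listed ones, but are neither listed nor needed, are in the scene too. What is shaped like the low_tray but turquoise is not meant.

How it is judged:
At the end, for the whole second after the job is handed in: Low tray flat, still, in the bay, in line with the shelf within 11 deg and 50 mm of its middle; origin 47 to 100 mm behind the front edge (near wall 8 mm out to 45 mm in), handle point 25 mm or more in front of it; tall tray within 20 mm of its start (x of low_tray in the frame of shelf between 0.047 and 0.1 m and y of low_tray in the frame of shelf between -0.05 and 0.05 m and angle between the x axis of low_tray and the x axis of shelf, either way round below 0.2 rad and x of low_tray_handle in the frame of shelf below -0.025 m and angle between low_tray's own z axis and vertical below 0.05 rad and height (world z) of low_tray below 0.006 m and linear speed of low_tray below 0.01 m/s and distance of tall_tray from where it was at the start of the episode below 0.02 m); the robot touches nothing.
It fails at once if the low tray is bumped against the shelf (more than 4 N) (contact force between low_tray and shelf above 4 N).
It fails at once if the tall tray is moved by more than 20 mm or tipped (distance of tall_tray from where it was at the start of the episode above 0.02 m or angle between tall_tray's own z axis and vertical above 0.15 rad).
It also fails if it takes over 48 s, if anything falls off the work surface, if the arm or the gripper's body presses on something with over 40 N, if the wrist force passes 120 N, or if a joint passes its speed limit or range.

### The arm

A 7-joint arm with a two-finger parallel gripper is mounted at the origin on the work surface. World frame = base frame: x ahead of the robot, y to its left, z up, the work surface at z = 0. Lengths are in m, angles in rad, forces in N, time in s.
With the tool pointing down it reaches from about 0.35 to 0.9 m from the base axis. Payload 8.1 kg.
Tool frame: the origin (TCP) lies at the very end of the fingers, on their centre line; the grasp point (between the pads) lies 19 mm behind it; x points along the fingers, y is the direction in which the jaws open and shut, and the axes are right-handed (so a half turn about x gives the same grasp; the last joint's range is limited). The gripper opens to 92 mm and grips with 3 to 60 N. Pads are 19 mm wide; open, the fingers measure 130 mm over their backs; the gripper's body (75 mm by 190 mm) begins 47 mm behind the grasp point.
Start: joints at [-1.322, 0.434, 0.025, 1.573, -0.012, 1.134, -0.075], TCP at [0.215, 0.587, 0.227] pointing down, gripper open.
Joint ranges: [-2.62, 2.62], [-0.44, 2.09], [-1.27, 1.32], [0.08, 2.57], [-1.32, 4.46], [0.12, 2], [-2.74, 2.74]. Speed limits (rad/s): [2.22, 2.22, 3.01, 3.01, 3.14, 3.14, 3.14].

### API

Orientations are given as a rotation vector (axis times angle).
In Python, from cell import * gives the robot as it stands.
- The arm moves only by the shell command python3 -m handwheel 'ROWS' [FORCE]. ROWS is JSON, a list of rows, each a list of 7 numbers: the opening, from 0 (shut) to 1 (fully open), then the shift along the tool's x, y, z in m, then the turn, a rotation vector about the tool's x, y, z in rad. A call has 1 to 10 rows; each row shifts and turns the commanded pose from where the row before left it, along the tool's axes as they then stand; what a row does not reach is not made up. A row lasts 1/10 s, in which the tool goes at most 50 mm and 8.59 degrees, less where a joint would pass 70% of its speed; a pose out of reach is approached as far as the arm can. A call is refused whole if a number of a shift passes 0.05 or a number of a turn 0.15, either way. A call with a gripper value outside its range is refused whole. The fingers move at their own pace and stop on an object; FORCE is the grip in N (left out, the last holds). Time passes only in rows, so rows that do not move let the fingers close. It gives the time, the measured TCP pose, the force and the opening at its end, in the units of the state.
- observe(): the state, without advancing time (a new reading comes with each control period).
- get_image(name): name is "side" or "top"; returns (picture, depth): 384x512x3 uint8, blue, green, red; 384x512 float32, m along the optical axis (not along the pixel's ray), 0 where there is no reading.
- get_calibration(name): a dict with "camera_matrix" (3x3 intrinsics, pixels), "pose" (4x4, takes a point from camera to world coordinates). Camera axes: x right, y down, z forward; pixel columns grow to the right and rows downward; lengths in m; the calibration is good to about 2 mm. A picture is of the moment at which its call begins. get_calibration takes no time and is no camera call.
- sign_off(): hands the job in, once; it reports no verdict.
The state is a dict: "clock": time; "joints": joint angles; "dq": joint speeds; "joint_efforts": joint torques, N m; "position": TCP position; "ee_rot": TCP orientation; "force": force on the tool from outside, world axes, zero at the start; "ft_torque": the same for the moment, N m; "width": opening from 0.0 (shut) to 1.0 (fully open).
Only numpy, scipy, OpenCV 4.12 (cv2) and the standard library are available. Lean on these libraries where they do the work, as an engineer would, in place of code of your own. Each camera call takes 0.05 s, during which the arm holds its last target. There are 200 camera calls.

## Working session

There is one attempt and no reset: what is moved stays moved. The work goes in short steps, Python scripts to look and compute and a shell command to move; the robot and the scene stay as the last step left them, time stands still between calls to the robot, and variables do not carry over. Pictures are saved under pics/ and viewed, about 8 in all and at most 12, crops included, and the job is handed in when it is done.

```bash
mkdir -p pics; cat > h.py <<'E'
from cell import *
import numpy as np, cv2
def cloud(n):
    im,d=get_image(n); c=get_calibration(n); K=np.array(c["camera_matrix"]);P=np.array(c["pose"])
    v,u=np.mgrid[:d.shape[0],:d.shape[1]]
    p=np.stack([(u-K[0,2])/K[0,0]*d,(v-K[1,2])/K[1,1]*d,d],-1)@P[:3,:3].T+P[:3,3]
    p[d==0]=np.nan
    return im,p
E
python3 - <<'E'
from h import *
a,p=cloud("top"); b,q=cloud("side")
np.savez("t0.npz",a=a,p=p,b=b,q=q)
cv2.imwrite("pics/top0.png",a);cv2.imwrite("pics/side0.png",b)
s=observe();print(s)
print(get_calibration("top")["pose"],get_calibration("side")["pose"])
E
```

```text
{'clock': 0.1, 'joints': array([-1.32158431,  0.43514079,  0.0249842 ,  1.57400797, -0.01158884,
        1.13398414, -0.07509787]), 'dq': array([ 0.00259331, -0.00094281,  0.00027382, -0.00493028,  0.00039497,
        0.00143869,  0.00023028]), 'joint_efforts': array([ 3.41314088e-03, -6.69119596e+01,  9.88342054e-01, -3.15142679e+01,
       -6.04368397e-02,  3.73856595e-02,  4.98876307e-05]), 'position': array([0.21527696, 0.58627057, 0.22603063]), 'ee_rot': array([ 0.27501756,  1.55320711, -0.27721277]), 'force': array([ 0.27852063, -0.17792731, -0.31906407]), 'ft_torque': array([ 0.0219666 , -0.04420515,  0.001793  ]), 'width': 1.0015563773915206}
[[ 0.01943374 -0.99878229  0.04534599  0.41615151]
 [-0.99980963 -0.01933462  0.00262346  0.00579638]
 [-0.00174352 -0.04538834 -0.9989679   1.00021006]
 [ 0.          0.          0.          1.        ]] [[ 0.98321584 -0.10256813  0.15088536  0.35417249]
 [-0.18223152 -0.51198996  0.83943907 -0.70432011]
 [-0.0088479  -0.85284586 -0.52208778  0.50570402]
 [ 0.          0.          0.          1.        ]]
```

View pics/top0.png

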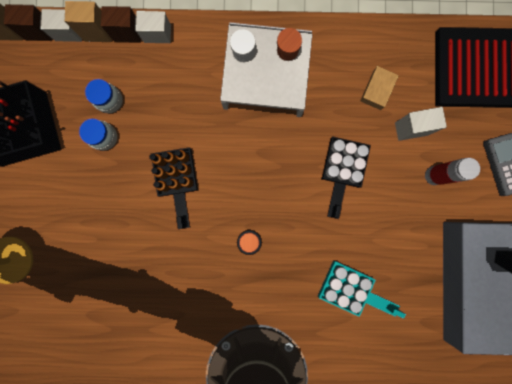

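View pics/side0.png

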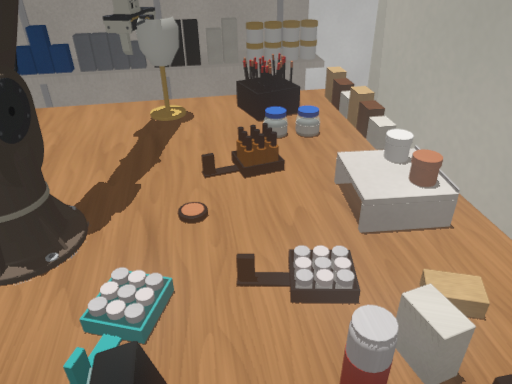

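Candidates in the top view are the black tray with white pots at (347,162), handle (336,205); the turquoise one at (348,288), which is excluded by colour; and the black tray with amber bottles at (174,172), which is the tall tray. The low tray is the black one at (347,162). The shelf is at (266,68).

```bash
python3 - <<'E'
from h import *
z=np.load("t0.npz");a,p=z["a"],z["p"]
cv2.imwrite("pics/crop1.png",cv2.resize(a[10:230,210:400],None,fx=2.6,fy=2.6,interpolation=cv2.INTER_CUBIC))
def sel(r0,r1,c0,c1,lo,hi):
    q=p[r0:r1,c0:c1].reshape(-1,3); q=q[(q[:,2]>lo)&(q[:,2]<hi)]; return q
def rect(n,q):
    r=cv2.minAreaRect((q[:,:2]*1000).astype(np.float32)); print(n,len(q),r,np.round(cv2.boxPoints(r)).tolist(),"z",np.percentile(q[:,2],[5,50,95]))
rect("board",sel(15,120,210,325,.07,.09))
rect("low box",sel(130,188,315,380,.018,.06))
rect("pots",sel(130,188,315,380,.037,.06))
rect("handle",sel(190,225,320,352,.04,.07))
rect("tall handle",sel(195,235,165,200,.04,.07))
rect("tall box",sel(140,195,140,205,.018,.035))
rect("pot loose",sel(225,260,230,265,.005,.1))
E
```

```text
board 5400 ((767.6234130859375, -9.669044494628906), (203.84197998046875, 191.83987426757812), 85.0696029663086) [[663.0, -103.0], [854.0, -119.0], [872.0, 84.0], [681.0, 100.0]] z [0.07648146 0.07944533 0.08288794]
low box 1390 ((546.436767578125, -217.9471435546875), (100.6823501586914, 110.46308135986328), 78.155029296875) [[482.0, -256.0], [590.0, -279.0], [611.0, -180.0], [503.0, -157.0]] z [0.02229819 0.04125705 0.04481872]
pots 914 ((546.4224243164062, -217.73129272460938), (87.49527740478516, 93.44795227050781), 78.4105453491211) [[492.0, -251.0], [583.0, -270.0], [601.0, -184.0], [509.0, -165.0]] z [0.03959611 0.0424916  0.04515647]
handle 72 ((419.20880126953125, -191.24569702148438), (11.710899353027344, 29.136503219604492), 80.30068969726562) [[404.0, -195.0], [433.0, -199.0], [435.0, -188.0], [406.0, -183.0]] z [0.04385134 0.05566483 0.05775582]
tall handle 72 ((384.7859802246094, 195.38433837890625), (28.483606338500977, 12.284919738769531), 8.432853698730469) [[370.0, 199.0], [372.0, 187.0], [400.0, 191.0], [398.0, 204.0]] z [0.04413448 0.05478457 0.05795704]
tall box 358 ((512.61328125, 219.65724182128906), (110.39674377441406, 100.86507415771484), 10.297686576843262) [[449.0, 259.0], [467.0, 160.0], [576.0, 180.0], [558.0, 279.0]] z [0.01993201 0.02686525 0.03122728]
pot loose 490 ((338.7470703125, 21.620851516723633), (63.2984733581543, 69.92494201660156), 20.759214401245117) [[297.0, 43.0], [322.0, -22.0], [381.0, 0.0], [356.0, 66.0]] z [0.01084053 0.01405115 0.01709018]
```

View pics/crop1.png

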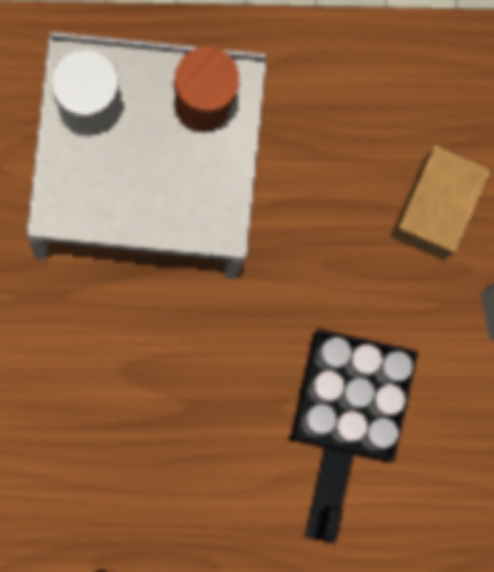

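The crop confirms it: a black open box with nine white pots, and its handle at crop (323,522). The sizes match: box 110x100, handle 130 from the centre, pot tops at 42. Next I'll work out the move.

```bash
cat >> h.py <<'E'
from scipy.spatial.transform import Rotation as R
SO=np.array([.672,-.0015]); SY=np.radians(-4.9)
def to(target,yaw):  # total shift in present tool axes, turn about tool x to align tool y with yaw+90 (mod 180)
    s=observe();M=R.from_rotvec(s["ee_rot"]).as_matrix()
    ty=np.degrees(np.arctan2(M[1,1],M[0,1]))
    dy=(yaw+90-ty+90)%180-90
    np.set_printoptions(precision=4,suppress=True)
    print("M",M.tolist(),"\ntool y yaw",ty,"turn about tool x (rad)",-np.radians(dy))
    print("shift now axes",M.T@(np.array(target)-s["position"]))
    Mt=M@R.from_rotvec([-np.radians(dy),0,0]).as_matrix()
    print("shift after-turn axes",Mt.T@(np.array(target)-s["position"]),"clock",s["clock"],"force",s["force"],"w",s["width"],s["position"],s["joints"])
E
python3 -c "
from h import *
to([.419,-.191,.12],-11.85)"
```

```text
M [[-0.0003455226074484674, 0.3446669382054244, 0.9387249769353246], [-0.0013519864622873745, 0.938724014029262, -0.34466708229448834], [-0.9999990263728927, -0.0013882337296036162, 0.00014163466544991898]] 
tool y yaw 69.8385139604386 turn about tool x (rad) -0.14506279712389014
shift now axes [ 0.107  -0.6593  0.4591]
shift after-turn axes [ 0.107  -0.7187  0.359 ] clock 0.1 force [ 0.2785 -0.1779 -0.3191] w 1.0015563773915206 [0.2153 0.5863 0.226 ] [-1.3216  0.4351  0.025   1.574  -0.0116  1.134  -0.0751]
```

```bash
python3 -m handwheel '[[1,0,0,0,-0.145,0,0],[1,0,-0.03,0.035,0,0,0],[1,0,-0.03,0.035,0,0,0],[1,0,-0.03,0.035,0,0,0],[1,0,-0.03,0.035,0,0,0],[1,0,-0.03,0.035,0,0,0],[1,0,-0.04,0.025,0,0,0],[1,0,-0.04,0.025,0,0,0],[1,0,-0.04,0.025,0,0,0],[1,0,-0.04,0.025,0,0,0]]' 30
python3 -m handwheel '[[1,0,-0.04,0.01,0,0,0],[1,0,-0.04,0.01,0,0,0],[1,0,-0.04,0.01,0,0,0],[1,0,-0.04,0.01,0,0,0],[1,0,-0.04,0.01,0,0,0],[1,0.01,-0.04,0.01,0,0,0],[1,0.02,-0.04,0.01,0,0,0],[1,0.02,-0.04,0.01,0,0,0],[1,0.02,-0.03,0,0,0,0],[1,0,0,0,0,0,0]]'
python3 -c "
from h import *
to([.419,-.191,.03],-11.85)"
```

```text
clock: 1.1
position: [0.421, 0.2248, 0.2266]
ee_rot: [0.162, 1.565, -0.163]
force: [2.0, 0.0, -0.1]
width: 0.998
clock: 2.1
position: [0.4244, -0.1359, 0.1546]
ee_rot: [0.166, 1.569, -0.169]
force: [-0.4, 1.1, 0.1]
width: 1.0
M [[-0.004398213963493824, 0.2115931405489147, 0.9773479414142021], [-0.0011713472294777733, 0.9773556339793193, -0.21160007720828192], [-0.9999896417761533, -0.0020754762176651564, -0.004050770157708716]] 
tool y yaw 77.78424257917507 turn about tool x (rad) -0.006383671256997579
shift now axes [ 0.1247 -0.0547  0.0069]
shift after-turn axes [ 0.1247 -0.0548  0.0065] clock 2.1 force [-0.4459  1.0862  0.1192] w 0.9998427466373552 [ 0.4244 -0.1359  0.1546] [-0.156   0.2355  0.4145  2.1065 -0.1251  0.8268  1.6912]
```

```bash
python3 -m handwheel '[[1,0,-0.03,0.005,-0.006,0,0],[1,0,-0.025,0.002,0,0,0],[1,0,0,0,0,0,0],[1,0.015,0,0,0,0,0],[1,0.02,0,0,0,0,0],[1,0.02,0,0,0,0,0],[1,0,0,0,0,0,0],[1,0,0,0,0,0,0]]'
python3 - <<'E'
from h import *
to([.419,-.191,.025],-11.85)
a,p=cloud("top");b,q=cloud("side")
cv2.imwrite("pics/g.png",np.hstack([cv2.resize(b[180:330,180:380],None,fx=2,fy=2),cv2.resize(a[120:270,260:400],None,fx=2,fy=2)]))
E
```

```text
clock: 2.9
position: [0.423, -0.1866, 0.102]
ee_rot: [0.158, 1.566, -0.157]
force: [1.2, 0.3, 0.1]
width: 0.998
M [[-0.0007933420857793028, 0.19886492294794608, 0.9800265879195537], [0.00048376089446622306, 0.9800268579766953, -0.19886458613771213], [-0.9999995682917729, 0.0003163308932185027, -0.000873699624630242]] 
tool y yaw 78.52940875004596 turn about tool x (rad) 0.006621931899178084
shift now axes [ 0.077  -0.0051 -0.003 ]
shift after-turn axes [ 0.077  -0.0051 -0.0029] clock 2.9 force [1.2478 0.3369 0.1105] w 0.9979854691324608 [ 0.423  -0.1866  0.102 ] [-0.0175  0.3464  0.4029  2.1291 -0.2075  0.7035  1.8937]
```

View pics/g.png

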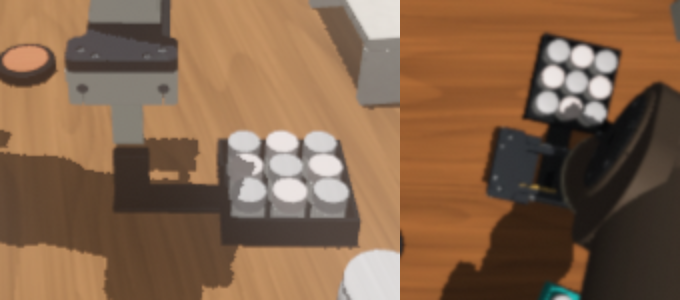

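The view shows the fingers straddling the handle: side crop about (130,165), with the handle just below the near finger. I'll descend and grip.

```bash
python3 -m handwheel '[[1,0.01,-0.005,-0.003,0.006,0,0],[1,0.027,0,0,0,0,0],[1,0.025,0,0,0,0,0],[1,0.015,0,0,0,0,0],[1,0,0,0,0,0,0],[1,0,0,0,0,0,0]]'
python3 -c "
from h import *
to([.419,-.191,.025],-11.85)"
```

```text
clock: 3.6
position: [0.4188, -0.1921, 0.0249]
ee_rot: [0.163, 1.565, -0.163]
force: [0.1, -1.2, -0.4]
width: 1.0
M [[-0.00022995513186813143, 0.20611679508760777, 0.9785273700328726], [-3.7209134204227445e-05, 0.9785273934638059, -0.20611680876728672], [-0.9999999728680585, -8.380777417438257e-05, -0.00021734796831029968]] 
tool y yaw 78.10511697630778 turn about tool x (rad) -0.0007833565416798954
shift now axes [-0.0001  0.0011 -0.0001]
shift after-turn axes [-0.0001  0.0011 -0.0001] clock 3.6 force [ 0.0923 -1.2404 -0.3873] w 1.0004785110354617 [ 0.4188 -0.1921  0.0249] [ 0.0667  0.4826  0.3253  2.1905 -0.308   0.5107  1.991 ]
```

```bash
python3 -m handwheel '[[0,0,0,0,0,0,0],[0,0,0,0,0,0,0],[0,0,0,0,0,0,0],[0,0,0,0,0,0,0],[0,0,0,0,0,0,0],[0,0,0,0,0,0,0],[0,0,0,0,0,0,0],[0,0,0,0,0,0,0]]' 35
python3 -m handwheel '[[0,0,0,0,-0.04,0,0],[0,0,0,0,-0.04,0,0],[0,0,0,0,-0.04,0,0],[0,0,0.01,0,0,0,0],[0,0,0.015,0,0,0,0],[0,0,0.015,0,0,0,0],[0,0,0.015,0,0,0,0],[0,0,0.015,0,0,0,0],[0,0,0.015,0,0,0,0],[0,0,0.015,0,0,0,0]]'
python3 -c "
from h import *
P=SO-.238*np.array([np.cos(SY),np.sin(SY)])
to([*P,.025],-4.9)"
```

```text
clock: 4.4
position: [0.419, -0.1917, 0.0247]
ee_rot: [0.163, 1.565, -0.162]
force: [-0.3, -0.8, 0.4]
width: 0.351
clock: 5.4
position: [0.4276, -0.091, 0.0247]
ee_rot: [0.069, 1.57, -0.069]
force: [0.4, -0.7, -1.1]
width: 0.13
M [[-1.4176961908196617e-05, 0.08723722811426257, 0.9961875655868998], [0.00011151157245443272, 0.9961875596312109, -0.08723722600577097], [-0.9999999936820915, 0.00010984968306807646, -2.3850873569930542e-05]] 
tool y yaw 84.99531335142039 turn about tool x (rad) -0.0018271267005922937
shift now axes [-0.0003  0.11   -0.0023]
shift after-turn axes [-0.0003  0.11   -0.0021] clock 5.4 force [ 0.4227 -0.673  -1.128 ] w 0.13030635106615573 [ 0.4276 -0.091   0.0247] [-0.1467  0.4555  0.3038  2.2445 -0.2909  0.4772  1.8712]
```

The fingers were still closing when I began to move. They now hold 12 mm, which is the handle's thickness, but the tray's yaw may differ, so I'll measure it.

```bash
cat >> h.py <<'E'
def tray(box,n):  # pot tops by colour+height in the side view
    a,p=cloud("side")
    w=np.array(SO); 
    m=(p[...,2]>.036)&(p[...,2]<.050)&(a.min(-1)>110)&(a.max(-1).astype(int)-a.min(-1)<40)
    x0,x1,y0,y1=box
    m&=(p[...,0]>x0)&(p[...,0]<x1)&(p[...,1]>y0)&(p[...,1]<y1)
    q=p[m]; r=cv2.minAreaRect((q[:,:2]*1000).astype(np.float32)); print("side pots",len(q),r)
    cv2.imwrite("pics/"+n,cv2.resize(a[100:330,120:480],None,fx=2,fy=2))
    return a,p
E
python3 - <<'E'
from h import *
tray([.46,.66,-.25,.1],"s1.png")
a,p=cloud("top")
q=p[(p[...,2]>.037)&(p[...,2]<.05)&(p[...,0]>.47)&(p[...,0]<.655)&(abs(p[...,1]+.1)<.12)&(a.min(-1)>110)]
print("top",len(q),cv2.minAreaRect((q[:,:2]*1000).astype(np.float32)))
E
```

```text
side pots 1151 ((554.9910888671875, -105.78329467773438), (88.25375366210938, 94.36407470703125), 84.70890808105469)
top 792 ((557.344482421875, -102.83929443359375), (87.31767272949219, 91.82087707519531), 85.138916015625)
```

View pics/s1.png

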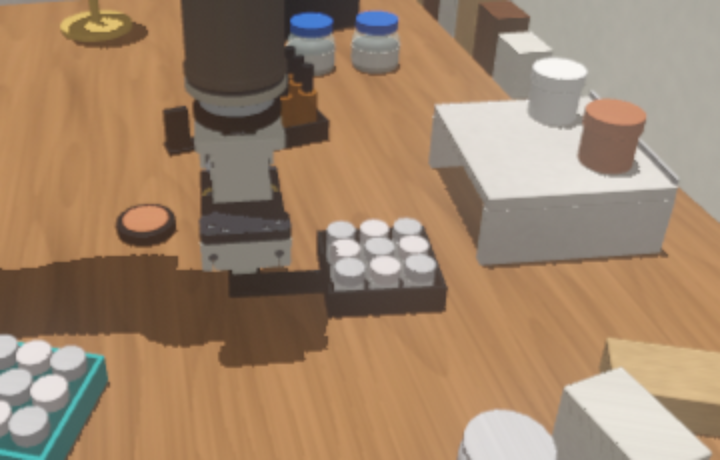

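The tray is held and in line: yaw -5°, centre where the handle predicts. The side view shows it flat at (380,265), clear of the jar. Next I'll finish the lateral move.

```bash
python3 -m handwheel '[[0,0,0.015,0,0,0,0],[0,0,0.015,0,0,0,0],[0,0,0.015,0,0,0,0],[0,0,0.015,0,0,0,0],[0,0,0.015,0,0,0,0],[0,0,0.015,0,0,0,0],[0,0,0.015,0,0,0,0],[0,0,0.005,0,0,0,0],[0,0,0,0,0,0,0],[0,0,0,0,0,0,0]]'
python3 - <<'E'
from h import *
P=SO-.057*np.array([np.cos(SY),np.sin(SY)])
to([*P,.025],-4.9)
a,p=tray([.46,.66,-.15,.15],"s2.png")
a,p=cloud("top")
q=p[(p[...,2]>.037)&(p[...,2]<.05)&(p[...,0]>.47)&(p[...,0]<.65)&(abs(p[...,1])<.12)&(a.min(-1)>110)]
print("top",len(q),cv2.minAreaRect((q[:,:2]*1000).astype(np.float32)))
q=p[(p[...,2]>.07)&(p[...,2]<.09)&(p[...,0]>.655)&(p[...,0]<.9)&(abs(p[...,1])<.15)]
print("board",len(q),cv2.minAreaRect((q[:,:2]*1000).astype(np.float32)))
cv2.imwrite("pics/t2.png",cv2.resize(a[10:280,120:420],None,fx=2,fy=2))
E
```

```text
clock: 6.5
position: [0.4372, 0.017, 0.0247]
ee_rot: [0.068, 1.57, -0.068]
force: [0.8, 0.5, -0.8]
width: 0.128
M [[5.863965856262032e-05, 0.0866293419568255, 0.9962406103314188], [-9.992772904392211e-05, 0.9962406075778787, -0.08662933583554797], [-0.9999999932879196, -9.447214709683988e-05, 6.7075882484946e-05]] 
tool y yaw 85.03027503140767 turn about tool x (rad) -0.0012169302727857133
shift now axes [-0.0003  0.0018  0.1785]
shift after-turn axes [-0.0003  0.0016  0.1785] clock 6.5 force [ 0.7922  0.4975 -0.7998] w 0.12781183119916548 [0.4372 0.017  0.0247] [-0.4092  0.4577  0.3223  2.2447 -0.3082  0.4792  1.6412]
side pots 835 ((564.8311767578125, 4.820259094238281), (90.85127258300781, 92.93235778808594), 84.45098114013672)
top 898 ((566.2882080078125, 4.636451721191406), (87.31974029541016, 92.15865325927734), 85.70806121826172)
board 5385 ((767.453125, -9.623725891113281), (204.12533569335938, 191.6377716064453), 84.93465423583984)
```

View pics/t2.png

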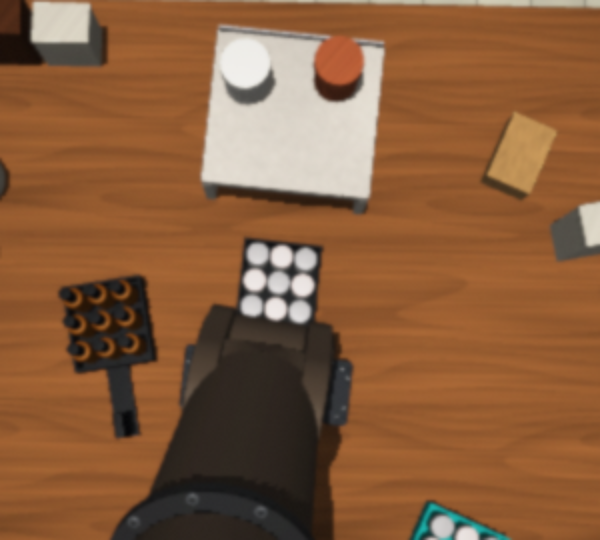

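The tray is centred on the bay and in line (box at (280,280), shelf at (290,115)). I'll push it in gently.

```bash
python3 -m handwheel '[[0,0,0.002,0.008,0,0,0],[0,0,0,0.012,0,0,0],[0,0,0,0.012,0,0,0],[0,0,0,0.012,0,0,0],[0,0,0,0.012,0,0,0],[0,0,0,0.012,0,0,0],[0,0,0,0.012,0,0,0],[0,0,0,0.01,0,0,0]]' && python3 -m handwheel '[[0,0,0,0.01,0,0,0],[0,0,0,0.012,0,0,0],[0,0,0,0.012,0,0,0],[0,0,0,0.012,0,0,0],[0,0,0,0.012,0,0,0],[0,0,0,0.012,0,0,0],[0,0,0,0.012,0,0,0],[0,0,0,0.006,0,0,0],[0,0,0,0,0,0,0],[0,0,0,0,0,0,0]]'
python3 - <<'E'
from h import *
P=SO-.057*np.array([np.cos(SY),np.sin(SY)])
to([*P,.025],-4.9)
tray([.5,.66,-.15,.15],"s3.png")
E
```

```text
clock: 7.4
position: [0.5282, 0.0115, 0.0246]
ee_rot: [0.068, 1.57, -0.068]
force: [-0.6, -0.1, -3.1]
width: 0.129
clock: 8.4
position: [0.6144, 0.004, 0.0246]
ee_rot: [0.068, 1.57, -0.068]
force: [-1.1, 0.3, -4.3]
width: 0.13
M [[-0.0005384680742044345, 0.08682226734997284, 0.9962236716442464], [2.096097859435181e-05, 0.9962238168318376, -0.08682226867366963], [-0.9999998548063748, -2.586919675424959e-05, -0.0005382545998134924]] 
tool y yaw 85.01917943531399 turn about tool x (rad) -0.0014105849570918863
shift now axes [-0.0004 -0.0006  0.0009]
shift after-turn axes [-0.0004 -0.0006  0.0009] clock 8.4 force [-1.0618  0.271  -4.3166] w 0.12998360769446426 [0.6144 0.004  0.0246] [-0.3187  0.6599  0.3345  1.8112 -0.3093  0.7225  1.6685]
side pots 46 ((609.8768310546875, -17.053768157958984), (6.4984564781188965, 19.644121170043945), 76.89500427246094)
```

View pics/s3.png

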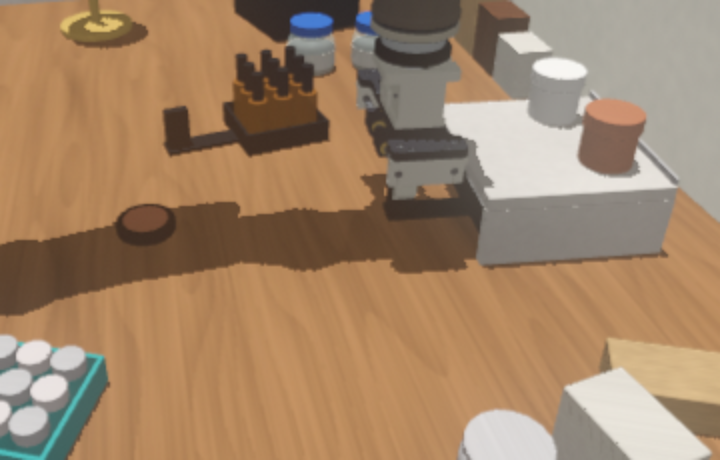

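The whole box is under the board and only the tongue and handle are in front, at (430,200). The force is small. I'll release it.

```bash
python3 -m handwheel '[[0.6,0,0,0,0,0,0],[0.6,0,0,0,0,0,0],[0.6,0,0,0,0,0,0],[0.6,0,0,0,0,0,0],[0.6,0,0,0,0,0,0],[0.6,0,0,0,0,0,0],[0.6,0,0,0,0,0,0],[0.6,0,0,0,0,0,0]]'
```

```text
clock: 9.25
position: [0.6148, 0.004, 0.0247]
ee_rot: [0.068, 1.57, -0.068]
force: [0.2, -0.5, 0.0]
width: 0.596
```

```bash
python3 -m handwheel '[[0.6,-0.01,0,0,0,0,0],[0.6,-0.02,0,0,0,0,0],[0.6,-0.03,0,0,0,0,0],[0.6,-0.03,0,0,0,0,0],[0.6,-0.03,0,-0.02,0,0,0],[0.6,-0.03,0,-0.03,0,0,0],[0.6,0,0,-0.04,0,0,0],[0.6,0,0,-0.04,0,0,0],[0.6,0,0,-0.03,0,0,0],[0.6,0,0,0,0,0,0]]'
python3 -m handwheel '[[0.6,0,0,-0.03,0,0,0],[0.6,0,0,0,0,0,0],[0.6,0,0,0,0,0,0]]'
python3 - <<'E'
from h import *
a,p=cloud("side")
cv2.imwrite("pics/s4.png",cv2.resize(a[100:330,120:480],None,fx=2,fy=2))
a,t=cloud("top")
for n,p in(("top",t),("side",p)):
    q=p[(p[...,2]>.052)&(p[...,2]<.062)&(p[...,0]>.57)&(p[...,0]<.655)&(abs(p[...,1])<.05)]
    print(n,len(q), q.mean(0) if len(q) else "",cv2.minAreaRect((q[:,:2]*1000).astype(np.float32)) if len(q)>4 else "")
for s,e in((.040,.07),):
    q=t[195:235,165:200].reshape(-1,3);q=q[(q[:,2]>s)&(q[:,2]<e)];print("tall handle",cv2.minAreaRect((q[:,:2]*1000).astype(np.float32)))
s=observe();print(s["position"],s["force"],s["width"],s["dq"])
E
```

```text
clock: 10.25
position: [0.4514, 0.0181, 0.1752]
ee_rot: [0.069, 1.572, -0.067]
force: [0.9, -0.2, 0.9]
width: 0.598
clock: 10.55
position: [0.4262, 0.0206, 0.1754]
ee_rot: [0.069, 1.568, -0.068]
force: [0.3, 0.2, 0.2]
width: 0.602
top 56 [0.61282738 0.00285367 0.05546822] ((613.3153076171875, 2.808379650115967), (11.725738525390625, 29.6126708984375), 84.82019805908203)
side 53 [0.61093588 0.00350561 0.05479422] ((611.8695068359375, 3.9013147354125977), (13.510729789733887, 29.63067054748535), 88.42443084716797)
tall handle ((385.2245178222656, 195.7212371826172), (29.51252555847168, 12.523375511169434), 8.89957046508789)
[0.4268296  0.02050338 0.1752073 ] [-0.24791675  0.10410188  0.10424825] 0.598960920552501 [ 0.00182098  0.00679558 -0.00189453 -0.00046323  0.0013257  -0.00172986
 -0.00229408]
```

View pics/s4.png

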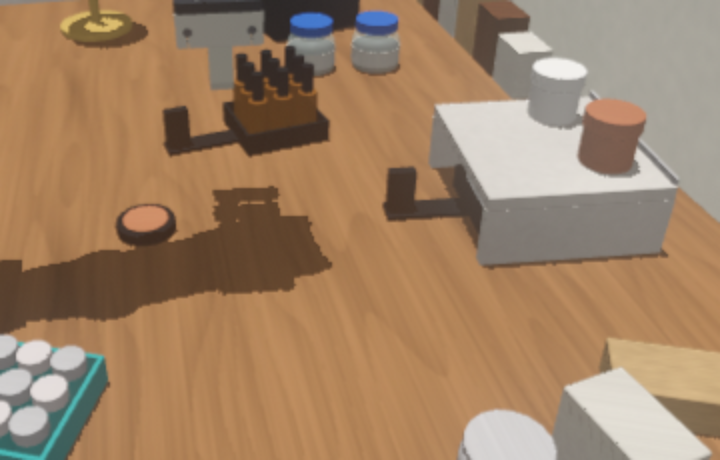

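The handle stands free at (400,190), the box is under the board, the tall tray has not moved, and the arm is clear.

```bash
python3 -c "
from cell import *
print(sign_off())"
```

```text
the job is handed in; nothing more can be done
None
```

The low tray is stowed under the shelf with only its handle and part of the tongue in front, and it is released. I handed the job in at about 10.6 s on the clock.

**How:** I gripped the upright handle, turned the tray about 7° into line with the shelf, slid it sideways in front of the bay, then pushed it straight in. I then opened the gripper, lifted clear and backed away.

**Last checks:**
- **Handle:** the top view puts it about 59 mm in front of the board's edge. That puts the tray's origin about 71 mm behind the edge and within a few millimetres of the bay's middle.
- **Alignment:** the tray's yaw is about -5.2° against the shelf's -5.0°. The side view reads about -1.6° from few points and only the handle's top; that still differs by less than the 11° allowed.
- **Tall tray:** its handle measures within 1 mm of its starting position.
- **Forces:** the wrist readings I saw stayed under 5 N throughout, and the tool is free now.

**What went wrong:** I started moving before the fingers had fully closed, so they dragged the handle slightly before gripping it. The re-measurement afterwards showed the tray held straight and where expected.

The box was not seen directly once under the board. Its position there follows from the handle. I got no verdict at hand-in.

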